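# Release a slicer's blade insert and catch it on a fingertip

## Task

The blade insert of the vegetable slicer has to come out for washing: press the release button on the slicer's rail with one fingertip, and have the other finger waiting in front of the insert's upright grip bar, so that the spring throws the insert out only a little way (one to four centimetres) and it is stopped by that finger before it slides out of the frame. Nothing is pinched or lifted, and the garlic, the brush and the bowl stay where they are. Finish while still holding the insert back: the finger stays in front of the bar and the insert rests against it.

Things in the scene. Friction and masses are not known exactly. Their poses are not given: they have to be found in the camera images.
- slicer: White plastic vegetable slicer (mandoline), 292x136 mm, standing firmly, it does not move. Origin on the worktop under the middle of its outlet end; +x to its rear (loop handle), so the insert comes out along -x; +y left seen from the outlet; z up. Rails 22 mm wide at y = 57 and -57 mm, x = 0 to 235 mm, tops 28 mm high. Nothing on it is above 31 mm but the button and the grip bar.
- insert: Loose grey blade insert, 0.1 to 0.2 kg, in grooves between the rails; an upright grip bar (12 mm thick, 136 mm wide, 8 to 46 mm above the worktop) stands in front of both rails. At home (start, latched) its frame is the slicer's; the bar fills x = -13 to -1 mm. Once let go a spring pushes it to -x with 7 N (5 N after 40 mm, stroke 75 mm) at 0.2 to 0.3 m/s until a finger stops it.
- bar_front (a point): On the insert: middle of the front (-x) face of its grip bar, 36 mm above the worktop. The face reaches 68 mm to either side of this point along y.
- home (a point): On the slicer, with its axes: where bar_front is when the insert is home (x = -13, y = 0, z = 36 mm). The insert is out by minus the x of bar_front in this frame.
- button_top (a point): Middle of the top of the grey release button (24 mm along x, 16 mm along y) on the left rail, at x = 24, y = 57 mm in the slicer's frame, 35 mm above the worktop when up; it moves with the button. It lies 37 mm behind the front face of the bar at home, straight behind the bar's left part.
- release_button (a joint): Travel of the release button: 0 up, 0.006 m fully down. Spring 2 N at the top, 5 N at the bottom, plus up to about 5 N friction of the latch; the insert is let go at about 0.004 m.
- garlic: Garlic bulb, about 56 mm, just to the right of the slicer's outlet end; leave it alone. Origin at the centre of its underside.
- brush: Wooden washing-up brush, 150x52 mm, 46 mm high, lying along the slicer's left side; leave it alone. Origin at the centre of its underside.
- bowl: Small blue glazed bowl, 138 mm across, 95 mm high, at the slicer's right beside its runway, behind the garlic; leave it alone. Origin at the centre of its underside.
There are look-alikes about, which are no part of the job. Of the things shaped like the insert, the grey one is meant.

How it is judged:
By the outcome, as a careful person would: the job done as asked, in the order asked, and still so for the second after the job is handed in, while the arm keeps its last pose, push and grip.
It also fails if it takes over 26 s, if anything falls off the work surface, if the arm or the gripper's body presses on something with over 40 N, if the wrist force passes 120 N, or if a joint passes its speed limit or range.

## Robot

A 6-joint arm with a two-finger parallel gripper is mounted at the origin on a cart in front of the work surface, level with it; the furniture and walls round the work are solid. World frame = base frame: x ahead of the robot, y to its left, z up, the work surface at z = 0. Lengths are in m, angles in rad, forces in N, time in s.
With the tool pointing down it reaches from about 0.35 to 0.775 m from the base axis. Payload 5.5 kg.
Tool frame: the origin (TCP) lies at the very end of the fingers, on their centre line; the grasp point (between the pads) lies env.pinch_z behind it (env.pinch_z is the distance from the TCP to the grasp point, in m); z points along the fingers, y is the line along which they close (so a half turn about z gives the same grasp; the last joint's range is limited). The gripper opens to 85 mm and grips with 20 to 120 N. Pads are 22 mm wide; open, the fingers measure 114 mm over their backs; the gripper's body (76 mm by 85 mm) begins 54 mm behind the grasp point. The pads swing forward as they close: fully open they stand 13 mm farther back than shut.
Start: joints at [1.053, 0.313, 0.046, 1.304, 0, 1.431], TCP at [0.212, 0.534, 0.231] pointing down, gripper open.
Joint ranges: [-2.76, 2.76], [-0.86, 1.69], [-1.03, 1.26], [-2.2, 2.34], [-1.47, 1.5], [-3.14, 3.14]. Speed limits (rad/s): [2.57, 2.57, 3.14, 3.14, 3.14, 3.14].

## Interface

Orientations are given as a unit quaternion [w, x, y, z].
In Python, from workcell import env, eyes gives the robot as it stands.
- The arm moves only by the shell command python3 -m jog 'ROWS' [FORCE]. ROWS is JSON, one flat list of numbers, 7 for each row, row after row: the shift along the world's x, y, z as a fraction of full scale, then the turn, a rotation vector about the world's x, y, z as a fraction of full scale, then the opening, from -1 (shut) to 1 (fully open), so that 0 is half open. A call has 1 to 12 rows; each row is the pose to reach, as a shift and turn from the pose commanded when the call began, turning the shorter way round; what a row does not reach only later rows make up. Full scale, the value 1, is 20 cm for a shift and pi rad for a turn. A row lasts 1/12 s, in which the tool goes at most 41.7 mm and 7.16 degrees, less where a joint would pass 70% of its speed; a pose out of reach is approached as far as the arm can. A call with a number of a shift or a turn outside -1 to 1 is refused whole. A call with a gripper value outside its range is refused whole. The fingers move at their own pace and stop on an object; FORCE is the grip in N (left out, the last holds). Time passes only in rows, so rows that repeat a pose let the fingers close. It gives the time, the measured TCP pose, the force, the opening and the grip force at its end, in the units of the state.
- env.get_state(): the state, without advancing time (a new reading comes with each control period).
- eyes.read_camera(name): name is "scene" or "top" or "wrist"; returns (picture, depth): 384x512x3 uint8, red, green, blue; 384x512 float32, m along the optical axis (not along the pixel's ray), 0 where there is no reading.
- eyes.calibration(name): a dict with "fx", "fy", "cx", "cy" (pixels), "k1" (the pictures are not rectified: a ray, as slopes to the right and down, at radius r is drawn at 1 + k1 r^2 times it, then the intrinsics apply), "R" (3x3) and "t" (3): a world point X has camera coordinates R X + t; the wrist camera has in their place "tool_from_camera" (4x4, takes a point from camera to tool coordinates, whose origin is the TCP and whose axes are the flange's). Camera axes: x right, y down, z forward; pixel columns grow to the right and rows downward; lengths in m; the calibration is good to about 2 mm. A picture is of the moment at which its call begins: read the wrist's pose just before it. calibration takes no time and is no camera call.
- env.hand_in(): hands the job in; it is judged then, once.
The state is a dict: "clock": time; "joint_pos": joint angles; "qvel": joint speeds; "tau": joint torques, N m; "tcp_pos": TCP position; "orientation": TCP orientation; "wrist_force": force on the tool from outside, world axes, zero at the start; "ft_torque": the same for the moment, N m; "finger_gap": finger opening in m; "grip_force": force on a finger pad.
Only numpy, scipy, OpenCV 4.12 (cv2) and the standard library are available. Lean on these libraries where they do the work, as an engineer would, in place of code of your own. Each camera call takes 0.05 s, during which the arm holds its last target. There are 200 camera calls.

## Working session

There is one attempt and no reset: what is moved stays moved. The work goes in short steps, Python scripts to look and compute and a shell command to move; the robot and the scene stay as the last step left them, time stands still between calls to the robot, and variables do not carry over. Pictures are saved under pics/ and viewed, at most 10 in all, crops included, and the job is handed in when it is done.

```bash
ls; mkdir -p pics
python3 - <<'E'
from workcell import env, eyes
import cv2,numpy as np
s=env.get_state();print(s['clock'],s['tcp_pos'],s['orientation'],s['finger_gap'],env.pinch_z)
for n in ('top','scene'):
    p,d=eyes.read_camera(n);cv2.imwrite(f'pics/{n}.png',p[:,:,::-1]);np.savez(f'{n}.npz',p=p,d=d);c=eyes.calibration(n);print(n,c)
a=cv2.imread('pics/top.png');b=cv2.imread('pics/scene.png')
E
```

```text
pics
0.0 [0.21185053 0.53398981 0.23039483] [-2.93914630e-04  1.87763490e-01  9.82213827e-01 -8.85629139e-04] 0.08512386853826817 0.0187
top {'fx': 361.16981667529774, 'fy': 361.16981667529774, 'cx': 256.3422354610446, 'cy': 190.4734510405333, 'k1': -0.014144797491028649, 'R': array([[-6.47090588e-04, -9.99291257e-01,  3.76372797e-02],
       [-9.81311662e-01, -6.60777187e-03, -1.92311619e-01],
       [ 1.92424018e-01, -3.70583446e-02, -9.80611889e-01]]), 't': array([-0.19494258,  0.57386149,  0.77034306])}
scene {'fx': 389.84848628583904, 'fy': 389.84848628583904, 'cx': 256.49430507243716, 'cy': 193.11961799788452, 'k1': -0.02159300999333111, 'R': array([[-0.72177145, -0.69205392, -0.01036092],
       [-0.4767062 ,  0.50791797, -0.71747511],
       [ 0.50179396, -0.51291393, -0.69650709]]), 't': array([0.27749821, 0.42628218, 0.51174847])}
```

View pics/top.png

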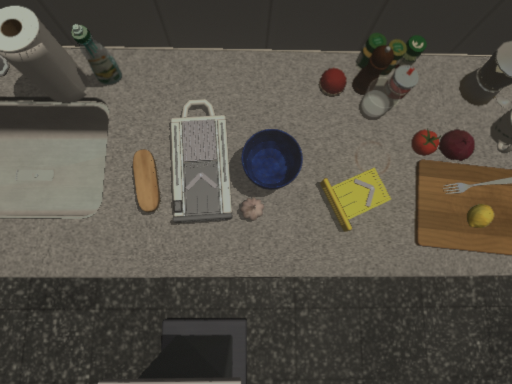

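View pics/scene.png

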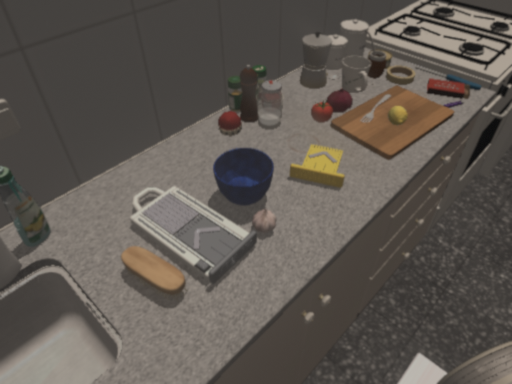

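Top view: the grey bar is at about (203,218), the button at (178,206), and the outlet faces the robot. Insert candidates are the grey one in the slicer (203,190) and the yellow look-alike (358,197). I choose the grey one. Next is a close crop plus measurement.

```bash
cat > h.py <<'E'
import numpy as np,cv2
from workcell import env,eyes
def rays(uv,c):
    K=np.array([[c['fx'],0,c['cx']],[0,c['fy'],c['cy']],[0,0,1]])
    q=cv2.undistortPoints(np.float64(uv).reshape(-1,1,2),K,np.array([c['k1'],0,0,0,0.])).reshape(-1,2)
    return np.c_[q,np.ones(len(q))]
def onplane(uv,c,z):
    r=rays(uv,c)@c['R'];o=-c['R'].T@c['t'];return o+r*((z-o[2])/r[:,2])[:,None]
def cloud(d,c):
    v,u=np.mgrid[:d.shape[0],:d.shape[1]]
    r=rays(np.c_[u.ravel(),v.ravel()],c)*d.reshape(-1,1)
    return ((r-c['t'])@c['R']).reshape(*d.shape,3)
E
python3 - <<'E'
from h import *
f=np.load('top.npz');p,d=f['p'],f['d'];c=eyes.calibration('top');P=cloud(d,c)
hsv=cv2.cvtColor(p,cv2.COLOR_RGB2HSV)
m=((hsv[...,2]>150)&(hsv[...,1]<60)).astype(np.uint8);m[:,:165]=0;m[:,240:]=0;m[:95]=0;m[235:]=0
n,l,st,_=cv2.connectedComponentsWithStats(m);print(st[1:][st[1:,4]>40])
print('table z',np.median(P[225:250,250:300,2]))
Z=P[...,2].copy();sub=Z[95:228,165:240]
for v in range(196,228,2): print(v,(Z[v,170:238:4]*1000).round().astype(int))
for uv in [(173,118),(226,117),(173,219),(231,219),(178,206)]: print(uv,onplane([uv],c,.028)[0].round(4))
cr=cv2.resize(p[100:230,160:245,::-1],None,fx=6,fy=6,interpolation=cv2.INTER_CUBIC)[-600:]
cv2.imwrite('pics/crop.png',cr);print(cr.shape)
E
```

```text
[[ 172   99   59  113 1400]
 [ 217  136    3   38   46]]
table z 0.0009408047746868012
196 [ 1 28 29 26 25 31 28 29 27 27 28 29 22 28 28 29  2]
198 [ 2 31 29 28 30 26 29 29 27 28 29 28 27 27 27 28  2]
200 [ 3 31 30 27 28 28 28 28 28 29 27 28 28 27 29 25 -2]
202 [ 0 38 38 30 26 26 27 28 27 29 28 27 30 27 27 26  2]
204 [ 3 33 38 28 28 29 27 27 28 27 27 31 29 29 27 28  2]
206 [ 1 35 36 28 27 29 27 28 28 27 27 26 28 24 28 30 -1]
208 [ 2 30 36 30 23 27 28 30 26 27 27 27 27 19 28 29  2]
210 [ 1 31 36 29 24 27 32 28 26 27 26 32 30 33 30 29 -1]
212 [ 1 31 31 27 23 30 27 30 27 24 24 26 24 28 29 28  1]
214 [-1 28 29 29 24 26 24 25 28 25 47 46 46 46 50 47  2]
216 [ 2 26 25 46 45 48 45 46 50 48 48 47 49 46 46 48  2]
218 [ 1 46 50 47 47 45 46 47 47 46 46 44 46 44 39 33  2]
220 [-2 45 46 46 44 44 41 42 33 36 27 20  4  2  3  1  2]
222 [ 2  1 27 29 25  1  1  0  1  1  1  3  4  1  1  5  1]
224 [ 2  1  3  2  1 -1 -1 -2 -1  2  3  2 -1  0  0  3  3]
226 [ 2  2  1 -2  1  2  2  1  0  2  0  1 -3  3  2  1 -2]
(173, 118) [0.7612 0.011  0.028 ]
(226, 117) [ 0.7657 -0.1193  0.028 ]
(173, 219) [5.115e-01 1.000e-04 2.800e-02]
(231, 219) [ 0.5121 -0.1349  0.028 ]
(178, 206) [ 0.5422 -0.0103  0.028 ]
(600, 510, 3)
```

View pics/crop.png

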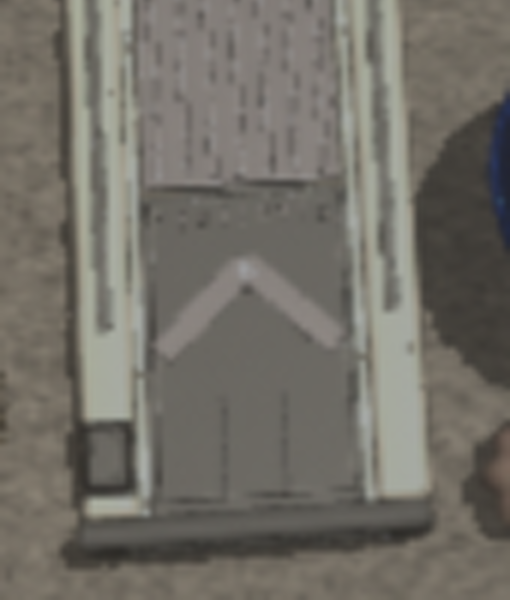

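The crop confirms it: grey insert with its bar across the bottom, and the framed button at crop (110,457), i.e. pixel (178,206). Now the pose fit.

Run:
```python
from h import *
f=np.load('top.npz');p,d=f['p'],f['d'];c=eyes.calibration('top');P=cloud(d,c)
Z=cv2.medianBlur(P[...,2].astype(np.float32),3)
# rail outer edges: per row leftmost/rightmost raised columns, at z=.028
L=[];R=[]
for v in range(125,213):
    u=np.where(Z[v,165:236]>.016)[0]+165
    L.append((u[0]-.5,v));R.append((u[-1]+.5,v))
for n,e in(('L',L),('R',R)):
    q=onplane(e,c,.028);k=cv2.fitLine(np.float32(q[:,:2]),cv2.DIST_HUBER,0,.01,.01).ravel();k[:2]*=np.sign(k[0]);print(n,np.degrees(np.arctan2(k[1],k[0])),k)
# bar front/top edges: last row with z>.04 per column
B=[];A=[]
for u in range(178,230):
    v=np.where(Z[205:226,u]>.040)[0]+205
    if len(v)>1:B.append((u,v[-1]+.5));A.append((u,v[0]-.5))
for n,e in(('front',B),('rear',A)):
    q=onplane(e,c,.046);k=cv2.fitLine(np.float32(q[:,:2]),cv2.DIST_HUBER,0,.01,.01).ravel();k[:2]*=-np.sign(k[1]);print(n,np.degrees(np.arctan2(k[1],k[0])),k)
print('button',onplane([(177.8,205.7)],c,.035))
m=(Z>.033)&(Z<.041);m[:, :172]=0;m[:,186:]=0;m[:199]=0;m[213:]=0
print('button depth',m.sum(),np.median(P[m],0),onplane([(174,219),(232,214)],c,.046))
s=env.get_state();from scipy.spatial.transform import Rotation as Ro
q=s['orientation'];print(Ro.from_quat(np.roll(q,-1)).as_matrix().round(3))
```

```text
L 4.587355 [0.99679655 0.07997894 0.629207   0.00760513]
R 4.3482795 [ 0.9971216   0.07581897  0.6158569  -0.12970284]
front -85.31945 [ 0.08160003 -0.9966652   0.50839    -0.07279426]
rear -85.71275 [ 0.07475675 -0.9972018   0.52227515 -0.09092646]
button [[ 0.54186239 -0.01103319  0.035     ]]
button depth 64 [ 0.54298306 -0.00956358  0.03591766] [[ 0.50947853 -0.00564673  0.046     ]
 [ 0.52155359 -0.13765189  0.046     ]]
[[-0.929  0.369 -0.001]
 [ 0.369  0.929 -0.001]
 [ 0.    -0.002 -1.   ]]
```

```bash
python3 -m jog '[0.5,-0.95,0,0,0,-0.12,0.27, 0.5,-0.95,0,0,0,-0.12,0.27, 0.5,-0.95,0,0,0,-0.12,0.27, 0.5,-0.95,0,0,0,-0.12,0.27, 0.5,-0.95,0,0,0,-0.12,0.27, 0.5,-0.95,0,0,0,-0.12,0.27, 0.5,-0.95,0,0,0,-0.12,0.27]' 60
python3 -m jog '[0.5,-0.95,0,0,0,-0.12,0.27, 0.5,-0.95,0,0,0,-0.12,0.27, 0.5,-0.95,0,0,0,-0.12,0.27, 0.5,-0.95,0,0,0,-0.12,0.27, 0.5,-0.95,0,0,0,-0.12,0.27, 0.5,-0.95,0,0,0,-0.12,0.27, 0.5,-0.95,0,0,0,-0.12,0.27]'
python3 -m jog '[0.475,-0.835,-0.5,0,0,-0.114,0.27, 0.475,-0.835,-0.5,0,0,-0.114,0.27, 0.475,-0.835,-0.5,0,0,-0.114,0.27, 0.475,-0.835,-0.5,0,0,-0.114,0.27, 0.475,-0.835,-0.5,0,0,-0.114,0.27, 0.475,-0.835,-0.5,0,0,-0.114,0.27, 0.475,-0.835,-0.5,0,0,-0.114,0.27, 0.475,-0.835,-0.5,0,0,-0.114,0.27, 0.475,-0.835,-0.5,0,0,-0.114,0.27]'
python3 - <<'E'
from h import *
from scipy.spatial.transform import Rotation as Ro
s=env.get_state();R=Ro.from_quat(np.roll(s['orientation'],-1)).as_matrix()
print(s['clock'],s['tcp_pos'],R.round(3),s['finger_gap'],s['wrist_force'])
c=eyes.calibration('wrist');print(c)
p,d=eyes.read_camera('wrist');cv2.imwrite('pics/w1.png',p[:,:,::-1]);np.savez('w1.npz',p=p,d=d,R=R,t=s['tcp_pos'])
E
```

```text
clock: 0.68
tcp_pos: [0.313, 0.3424, 0.2312]
orientation: [-0.0, 0.371, 0.929, -0.0]
wrist_force: [-0.5, 0.7, 0.2]
finger_gap: 0.054
grip_force: 0.0
clock: 1.27
tcp_pos: [0.4133, 0.1536, 0.2311]
orientation: [-0.0, 0.538, 0.843, 0.0]
wrist_force: [0.1, 1.1, -0.2]
finger_gap: 0.0545
grip_force: 0.0
clock: 2.02
tcp_pos: [0.5068, -0.0103, 0.1319]
orientation: [-0.0, 0.677, 0.736, 0.0]
wrist_force: [-1.4, -0.6, -0.3]
finger_gap: 0.0542
grip_force: 0.0
2.0167 [ 0.50676847 -0.01025692  0.13188307] [[-0.083  0.997 -0.   ]
 [ 0.997  0.083  0.001]
 [ 0.001  0.    -1.   ]] 0.05418365629127196 [-1.44638389 -0.63101492 -0.32165692]
{'fx': 316.3734745262611, 'fy': 316.3734745262611, 'cx': 254.6403805378535, 'cy': 188.85116152612414, 'k1': -0.06992863232617241, 'tool_from_camera': array([[ 4.49033686e-04, -9.52018433e-01, -3.06040360e-01,
         7.88543523e-02],
       [ 9.99999786e-01,  2.81920178e-04,  5.90250200e-04,
         5.57910325e-05],
       [-4.75650118e-04, -3.06040560e-01,  9.52018356e-01,
        -1.41787483e-01],
       [ 0.00000000e+00,  0.00000000e+00,  0.00000000e+00,
         1.00000000e+00]])}
```

View pics/w1.png

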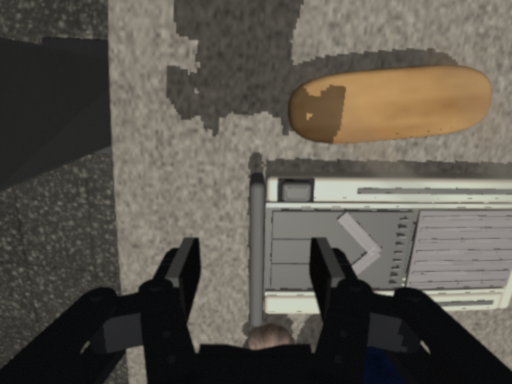

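Wrist view: button at (296,189), bar at columns 250–264, fingertips at about (190,245) and (320,245), slicer squared up with the image. I'll get the fingertips and button in tool coordinates.

Run:
```python
from h import *
f=np.load('w1.npz');d=f['d'];c=eyes.calibration('wrist');T=c['tool_from_camera'];R,t=f['R'],f['t']
v,u=np.mgrid[:384,:512];r=rays(np.c_[u.ravel(),v.ravel()],c)*d.reshape(-1,1)
Q=(r@T[:3,:3].T+T[:3,3]);W=(Q@R.T+t).reshape(384,512,3);Q=Q.reshape(384,512,3)
m=(Q[...,2]>-.05)&(Q[...,2]<.02)&(d>0)&(v>220)
for n,s in(('front',m&(u<256)),('rear',m&(u>256))):
    q=Q[s];print(n,len(q),'zmax',np.percentile(q[:,2],[50,95,99]));
    q=q[q[:,2]>np.percentile(q[:,2],99)-.010];print(' y',np.percentile(q[:,1],[1,5,50,95,99]).round(4),'x',np.percentile(q[:,0],[1,50,99]).round(4))
def pl(uv,z):
    r=rays(uv,c)@T[:3,:3].T@R.T;o=R@T[:3,3]+t;return o+r*((z-o[2])/r[:,2])[:,None]
print('button',W[185:193,290:302].reshape(-1,3).mean(0),pl([(296,189)],.035))
b=pl([(250.5,180),(250.5,300),(263,180),(263,300)],.046);print('bar',b)
bx=(W[...,2]>.04)&(W[...,2]<.053)&(v>150)&(v<320)&(u>235)&(u<275)
for k in range(185,300,20):
    q=W[k-5:k+5][bx[k-5:k+5]];print(np.percentile(q[:,0],[2,98]).round(4),q[:,1].mean().round(4),q[:,2].mean().round(4))
g=np.array([0.997,.0785]);print('s-frame button',W[185:193,290:302].reshape(-1,3).mean(0)[:2]@g, 'tcp',t[:2]@g,t[:2]@[-.0785,.997])
```

```text
front 2667 zmax [-0.03255094 -0.00950123 -0.00468345]
 y [-0.0393 -0.038  -0.0273 -0.0267 -0.0266] x [-0.01    0.0074  0.0121]
rear 2655 zmax [-0.03261613 -0.0093116  -0.00482622]
 y [0.0271 0.0272 0.0275 0.0383 0.0396] x [-0.0095  0.0075  0.0122]
button [ 0.53915802 -0.00522771  0.03440998] [[ 0.53950825 -0.0054253   0.035     ]]
bar [[ 0.50281494  0.00214459  0.046     ]
 [ 0.51136741 -0.10491105  0.046     ]
 [ 0.51214776  0.00292928  0.046     ]
 [ 0.52208587 -0.1040172   0.046     ]]
[0.5029 0.5136] -0.0026 0.0434
[0.504  0.5151] -0.0176 0.0443
[0.5053 0.5166] -0.0345 0.0443
[0.5067 0.5175] -0.052 0.0445
[0.5081 0.5193] -0.0705 0.0444
[0.5089 0.5204] -0.0899 0.0444
s-frame button 0.5371301676951475 tcp 0.5044429954343195 -0.05000746971441883
```

```bash
python3 -m jog '[0,0,-0.2,0,0,0,0.27, 0,0,-0.2,0,0,0,0.27, 0,0,-0.2,0,0,0,0.27, 0,0,-0.2,0,0,0,0.27, 0,0,-0.2,0,0,0,0.27]'
python3 - <<'E'
from h import *
from scipy.spatial.transform import Rotation as Ro
s=env.get_state();R=Ro.from_quat(np.roll(s['orientation'],-1)).as_matrix();t=s['tcp_pos']
print(s['clock'],t,abs(s['qvel']).max())
c=eyes.calibration('wrist');p,d=eyes.read_camera('wrist');cv2.imwrite('pics/w2.png',p[:,:,::-1]);np.savez('w2.npz',p=p,d=d,R=R,t=t)
T=c['tool_from_camera'];v,u=np.mgrid[:384,:512];r=rays(np.c_[u.ravel(),v.ravel()],c)*d.reshape(-1,1)
Q=(r@T[:3,:3].T+T[:3,3]);W=(Q@R.T+t).reshape(384,512,3);Q=Q.reshape(384,512,3)
Z=cv2.medianBlur(W[...,2].astype(np.float32),5)
def tool(uv,z):
    r=rays(uv,c)@T[:3,:3].T;o=T[:3,3];h=t[2]-z;return o+r*((h-o[2])/r[:,2])[:,None]
print('z range around',[(int(k),(Z[k,230:340:8]*1000).round().astype(int).tolist()) for k in range(110,240,10)])
np.savez('w2t.npz',Q=Q,Z=Z)
E
```

```text
clock: 2.48
tcp_pos: [0.5081, -0.0122, 0.0932]
orientation: [0.001, 0.678, 0.735, 0.001]
wrist_force: [0.3, -0.4, 0.3]
finger_gap: 0.0546
grip_force: 0.0
2.4833 [ 0.5081146  -0.0121579   0.09317711] 0.009839822351485093
z range around [(110, [-1, -1, -1, -1, -1, -1, -1, -1, 41, 45, 45, 45, 45, 45]), (120, [-1, -1, -1, -1, -1, -1, -1, -1, 40, 45, 45, 45, 45, 45]), (130, [-1, -1, -1, -1, -1, -1, -1, -1, 0, 45, 46, 45, 45, 45]), (140, [-1, -1, -1, -1, -1, -1, -1, -1, -1, 0, 44, 45, 45, 45]), (150, [-1, -1, -1, -1, -1, -1, -1, -1, -1, -1, -1, -1, 0, 0]), (160, [-1, -1, 0, -1, -1, -1, -1, -1, -1, -1, -1, -1, -1, -1]), (170, [-1, -1, -1, -1, -1, -1, -1, -1, -1, -1, -1, -1, -1, -1]), (180, [-1, -1, -1, -1, -1, 0, 0, 0, -1, -1, 0, 0, 0, -1]), (190, [-1, -1, -1, 31, 25, 25, 26, 28, 27, 27, 27, 27, 26, 26]), (200, [-1, -1, 0, 44, 43, 27, 27, 33, 34, 34, 34, 33, 27, 27]), (210, [-1, -1, 0, 45, 44, 26, 27, 33, 35, 35, 35, 31, 27, 27]), (220, [-1, -1, 37, 45, 44, 27, 27, 27, 27, 27, 27, 27, 27, 27]), (230, [-1, -1, 38, 45, 44, 23, 26, 26, 26, 26, 26, 26, 26, 26])]
```

View pics/w2.png

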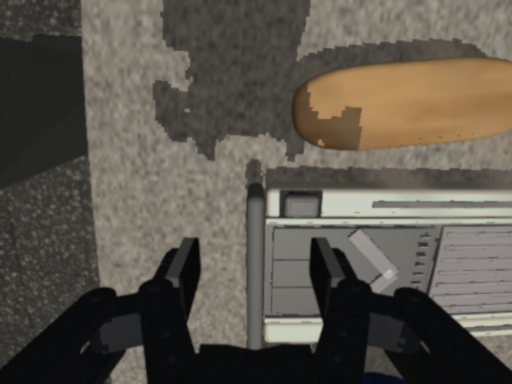

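Same layout from nearer: button top at (302,205), bar at columns 247–264, fingers clear of everything. I'll convert these to tool coordinates.

Run:
```python
from h import *
f=np.load('w2t.npz');Q,Z=f['Q'],f['Z'];g=np.load('w2.npz');t=g['t'];R=g['R']
v,u=np.mgrid[:384,:512]
m=(Z>.031)&(Z<.038)&(u>272)&(u<335)&(v>185)&(v<225)
n,l,st,ce=cv2.connectedComponentsWithStats(m.astype(np.uint8));i=1+st[1:,4].argmax();print(st[i])
q=Q[l==i];mid=(np.percentile(q,2,axis=0)+np.percentile(q,98,axis=0))/2;print('button tool',mid,np.ptp(q,axis=0),'world',R@mid+t)
b=Q[(Z>.041)&(Z<.05)&(u>235)&(u<275)&(v>205)&(v<235)];print('bar y tool',np.percentile(b[:,1],[2,50,98]))
for a in (225,300): 
  b=Q[(Z>.041)&(u>235)&(u<275)&(abs(v-a)<6)];print(np.percentile(b[:,1],[2,98]),b[:,0].mean())
print((R@np.array([0,1,0])).round(4))
```

```text
[284 195  35  22 739]
button tool [0.0017771  0.03173311 0.05975911] [0.08513878 0.04412982 0.20482436] world [ 0.5397504  -0.00782019  0.03349746]
bar y tool [-0.00489559  0.00041928  0.00637295]
[-0.0049088   0.00641431] -0.006918918101058592
[-0.00538198  0.0055847 ] -0.06486981593830152
[0.9967 0.0817 0.0025]
```

```bash
python3 -m jog '[-0.005,0.0075,-0.2,0,0,0,0.27, -0.005,0.0075,-0.27,0,0,0,0.27, -0.005,0.0075,-0.29,0,0,0,0.27, -0.005,0.0075,-0.29,0,0,0,0.27, -0.005,0.0075,-0.29,0,0,0,0.27]'
```

```text
clock: 2.95
tcp_pos: [0.5072, -0.0112, 0.0345]
orientation: [0.001, 0.678, 0.735, 0.0]
wrist_force: [0.4, -0.0, 0.6]
finger_gap: 0.0543
grip_force: 0.0
```

```bash
python3 -m jog '[0,0,-0.01,0,0,0,0.27, 0,0,-0.02,0,0,0,0.27, 0,0,-0.025,0,0,0,0.27, 0,0,-0.03,0,0,0,0.27, 0,0,-0.03,0,0,0,0.27]'
```

```text
clock: 3.37
tcp_pos: [0.5077, -0.0113, 0.0283]
orientation: [0.001, 0.678, 0.735, 0.001]
wrist_force: [2.0, 0.4, 4.2]
finger_gap: 0.0545
grip_force: 2.1
```

```bash
python3 -m jog '[0,0,-0.01,0,0,0,0.27, 0,0,-0.015,0,0,0,0.27, 0,0,-0.02,0,0,0,0.27, 0,0,-0.02,0,0,0,0.27, 0,0,-0.02,0,0,0,0.27, 0,0,-0.02,0,0,0,0.27]'
```

```text
clock: 3.87
tcp_pos: [0.507, -0.0112, 0.025]
orientation: [0.001, 0.678, 0.735, 0.001]
wrist_force: [-2.5, 0.8, 14.0]
finger_gap: 0.0542
grip_force: 9.0
```

```bash
cat > look.py <<'E'
from h import *
import sys
s=env.get_state();print(s['clock'],s['tcp_pos'],s['wrist_force'],s['finger_gap'])
p,d=eyes.read_camera('wrist');cv2.imwrite(f'pics/{sys.argv[1]}.png',p[:,:,::-1])
E
python3 look.py w3
```

```text
3.8667 [ 0.50701711 -0.01122153  0.02496176] [-2.51515864  0.79353367 13.99911954] 0.054150056591722576
```

View pics/w3.png

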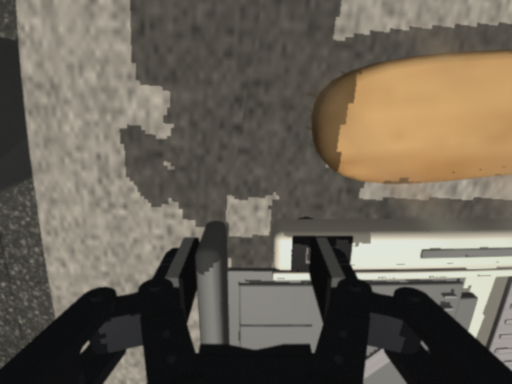

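The insert has been let go: its bar (columns 198–228) lies against the front finger, and the other finger is holding the button down. One short hold, a numeric check, then hand-in.

```bash
python3 -m jog '[0,0,0,0,0,0,0.27, 0,0,0,0,0,0,0.27, 0,0,0,0,0,0,0.27, 0,0,0,0,0,0,0.27]'
python3 - <<'E'
from h import *
c=eyes.calibration('top');p,d=eyes.read_camera('top');cv2.imwrite('pics/end.png',p[:,:,::-1])
o=np.load('top.npz')['d'];ex=np.array([.997,.0785])
for n,D in(('before',o),('after',d)):
    P=cloud(D,c)[205:235,212:228].reshape(-1,3);q=P[(P[:,2]>.04)&(P[:,2]<.052)];print(n,len(q),np.percentile(q[:,:2]@ex,[5,50,95]).round(4))
E
```

```text
clock: 4.25
tcp_pos: [0.507, -0.0112, 0.0249]
orientation: [0.001, 0.678, 0.735, 0.001]
wrist_force: [-2.1, 0.1, 13.7]
finger_gap: 0.0538
grip_force: 9.0
before 85 [0.5021 0.5074 0.5128]
after 89 [0.4785 0.4838 0.4897]
```

The insert is out by about 23.5 mm and steady, so I'm handing in.

```bash
python3 -c "
from workcell import env
print(env.hand_in())"
```

```text
the job is handed in; nothing more can be done
None
```

I pressed the button with one fingertip and the other finger stopped the insert about 23 mm out; it was steady against that finger when I handed the job in at about 4.3 s, and the verdict wasn't shown.

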